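# Pen the glaze jars for the move

### The job

This bench is about to be wheeled to the kiln room. Slide the three glaze jars one at a time, upright and without lifting them off the bench, into single file in the wooden pen, then swing the pen's turn bar fully shut behind them. Don't disturb the cup, the bowl or the soap pump.

Things in the scene. Friction and masses are not known exactly. Their poses are not given: they have to be found in the camera images.
- pen: pen of pine battens screwed to the bench, the bare bench being its floor. Origin on the bench at the centre of its open mouth; x into the lane, y left looking in. Two parallel rails 30 mm high, 22 mm thick, inner faces at y = +44 and -44 mm (lane 88 mm wide), from x = 35 mm to the back stop at x = 312 mm. From x = 35 mm out to x = 0 the rail ends flare to a mouth about 128 mm wide.
- lane_end (a point): foot of the back stop's inner face, on the lane's centre line at bench height: pen x = 312 mm. The back stop is a batten 20 mm thick and 30 mm high.
- turnbar (a joint): angle (rad) of the turn bar, a flat pine bar on a bolt on the -y rail, turning level above the rails: 0 shut, straight across the lane along the pen's +y; grows counter-clockwise seen from above, out past the pen's -x, to 2.9. Starts open, 2.3 to 2.8; stays where left; about 1 N at its end moves it. 22 mm wide, round-ended, reaching 130 mm from the bolt, underside 31 and top 47 mm above the bench.
- bar_pivot (a point): axis of the turn bar's bolt, at pen x = 50, y = -57 mm, 39 mm above the bench (mid thickness of the bar); the bolt head, 20 mm across, stands 6 mm above the bar; the bar's round tail ends 11 mm behind the bolt.
- bar_stop (a point): top of the small dark wooden block on the +y rail (its mouth-side face, pen x = 61, y = 56 mm, 48 mm above the bench; block 12 by 20 mm) against which the shut bar rests. The shut bar covers x = 39 to 61 mm of the pen: three jars in file (240 mm) have 11 mm of slack between it and the back stop.
- bar_knob (a point): top of the dark wooden knob on the turn bar, 104 mm from the bolt along the bar's centre line, 78 mm above the bench; the knob is 26 mm across and 31 mm high.
- jar_green: closed pint glaze jar, white plastic with green label band and green screw lid: body 80 mm diameter, 70 mm high; lid 74 mm diameter; 92 mm high overall; 0.36 to 0.59 kg; slides on the bench. Too wide for many grippers: push it. Origin at the centre of its underside, at height 0 on the bench; z up its axis.
- jar_blue: closed pint glaze jar, white plastic with blue label band and blue screw lid: body 80 mm diameter, 70 mm high; lid 74 mm diameter; 92 mm high overall; 0.36 to 0.59 kg; slides on the bench. Too wide for many grippers: push it. Origin at the centre of its underside, at height 0 on the bench; z up its axis.
- jar_red: closed pint glaze jar, white plastic with red label band and red screw lid: body 80 mm diameter, 70 mm high; lid 74 mm diameter; 92 mm high overall; 0.36 to 0.59 kg; slides on the bench. Too wide for many grippers: push it. Origin at the centre of its underside, at height 0 on the bench; z up its axis.
- bisque_cup: loose terracotta cup, 76 mm across the rim, 85 mm high. Origin at the centre of its underside. To be left alone.
- soap_pump: loose amber soap bottle with a black pump, 62 mm diameter, 173 mm high. Origin at the centre of its underside. To be left alone.
- bisque_bowl: loose white bowl, 120 mm across, 50 mm high. Origin at the centre of its underside. To be left alone.
Things that resemble listed ones, but are neither listed nor needed, are in the scene too. Of the things that look like the jar_blue, take the one that is farthest from the robot's base at the start.

How it is judged:
By the outcome, as a careful person would: the job done as asked, in the order asked, and still so for the second after the job is handed in, with the robot touching nothing.
It also fails if it takes over 70 s, if anything falls off the work surface, if the arm or the gripper's body presses on something with over 40 N, if the wrist force passes 120 N, or if a joint passes its speed limit or range.

### The arm

A 7-joint arm with a two-finger parallel gripper is mounted at the origin on the work surface. World frame = base frame: x ahead of the robot, y to its left, z up, the work surface at z = 0. Lengths are in m, angles in rad, forces in N, time in s.
With the tool pointing down it reaches from about 0.425 to 0.925 m from the base axis. Payload 6.8 kg.
Tool frame: the origin (TCP) lies midway between the tips of the shut fingers; the grasp point (between the pads) lies 19 mm behind it (bot.hold_point_z is the distance from the TCP to the grasp point, in m); z points along the fingers, y is the line along which they close (so a half turn about z gives the same grasp; the last joint's range is limited). The gripper opens to 85 mm and grips with 20 to 120 N. Pads are 22 mm wide; open, the fingers measure 114 mm over their backs; the gripper's body (76 mm by 85 mm) begins 54 mm behind the grasp point. The pads swing forward as they close: fully open they stand 13 mm farther back than shut.
Start: joints at [-1.334, 0.477, 0.022, 1.555, -0.011, 1.109, -0.083], TCP at [0.228, 0.635, 0.231] pointing down, gripper open.
Joint ranges: [-2.96, 2.96], [-0.34, 2.1], [-1.41, 1.46], [0.24, 2.44], [-1.37, 4.51], [0.17, 1.92], [-2.96, 2.96]. Speed limits (rad/s): [2.39, 2.39, 3.14, 3.14, 3.14, 3.14, 3.14].

### API

Orientations are given as a unit quaternion [w, x, y, z].
In Python, from station import bot gives the robot as it stands. The module is installed in compiled form; this text tells all that it offers.
- The arm moves only by the tool step_arm, never from a script. Its argument "increments" is a list that holds one entry, the list of rows, each a list of 7 numbers: the opening, from -1 (shut) to 1 (fully open), then the shift along the tool's x, y, z in mm, then the turn, a rotation vector about the tool's x, y, z in degrees. In form: [[[grip, x, y, z, ax, ay, az], ...]]. A call has 1 to 10 rows; each row is the pose to reach, as a shift and turn from the pose commanded when the call began, along the tool's axes at that moment; what a row does not reach only later rows make up. A row lasts 1/12 s, in which the tool goes at most 41.7 mm and 7.16 degrees, less where a joint would pass 70% of its speed; a pose out of reach is approached as far as the arm can. A call with a gripper value outside its range is refused whole. The fingers move at their own pace and stop on an object; "force" is the grip in N (left out, the last holds). Time passes only in rows, so rows that repeat a pose let the fingers close. It gives the time, the measured TCP pose, the force, the opening and the grip force at its end, in the units of the state.
- bot.get_obs(): the state, without advancing time (a new reading comes with each control period).
- bot.read_camera(name): name is "side" or "top"; returns a dict with "image" (384x512x3 uint8, red, green, blue), "camera_matrix" (3x3 intrinsics, pixels), "R" (3x3) and "t" (3): a world point X has camera coordinates R X + t. Camera axes: x right, y down, z forward; pixel columns grow to the right and rows downward; lengths in m; the calibration is good to about 2 mm. A picture is of the moment at which its call begins. There is no depth.
- bot.hand_in(): hands the job in; it is judged then, once.
The state is a dict: "t": time; "q": joint angles; "joint_vel": joint speeds; "joint_torque": joint torques, N m; "eef_pos": TCP position; "tool_rot": TCP orientation; "contact_force": force on the tool from outside, world axes, zero at the start; "torque": the same for the moment, N m; "gripper_width": opening from 0.0 (shut) to 1.0 (fully open); "grasp_force": force on a finger pad.
Only numpy, scipy, OpenCV 4.12 (cv2) and the standard library are available. Lean on these libraries where they do the work, as an engineer would, in place of code of your own. Each camera call takes 0.05 s, during which the arm holds its last target. There are 200 camera calls.

## Working session

There is one attempt and no reset: what is moved stays moved. The work goes in short steps, Python scripts to look and compute and a tool call to move; the robot and the scene stay as the last step left them, time stands still between calls to the robot, and variables do not carry over. Pictures are saved under pics/ and viewed, at most 10 in all, crops included, and the job is handed in when it is done.

Besides the shell and the picture viewer there is one more tool, called after "Emit:" by a JSON object that holds its "method" and its "body", one argument or row to a line. step_arm: Moves the arm, as the interface text tells. Its arguments: {"type":"object","properties":{"increments":{"type":"array"},"force":{"type":"number"}},"required":["increments"]}

```bash
mkdir -p pics; python3 - <<'E'
from station import bot
import cv2,numpy as np,pickle
o=bot.get_obs();print({k:np.round(v,3) for k,v in o.items()})
d={}
for n in("top","side"):
    c=bot.read_camera(n);d[n]=c
    cv2.imwrite(f"pics/{n}0.png",cv2.resize(c["image"][:,:,::-1],(800,600),interpolation=cv2.INTER_CUBIC))
    print(n,c["camera_matrix"].round(1).tolist(),(-c["R"].T@c["t"]).round(3),c["R"].round(3).tolist())
pickle.dump(d,open("c0.pkl","wb"))
E
```

```text
{'t': np.float64(0.0), 'q': array([-1.334,  0.478,  0.022,  1.556, -0.011,  1.109, -0.083]), 'joint_vel': array([-0.001, -0.   ,  0.   , -0.   ,  0.001,  0.   , -0.001]), 'joint_torque': array([ 1.0000e-03, -5.9646e+01,  1.6090e+00, -2.8118e+01,  1.3000e-02,
        9.0000e-03, -0.0000e+00]), 'eef_pos': array([0.228, 0.635, 0.23 ]), 'tool_rot': array([-0.   ,  0.172,  0.985, -0.001]), 'contact_force': array([-0.1  ,  0.122, -0.196]), 'torque': array([-0.062,  0.024,  0.032]), 'grasp_force': np.float64(0.0), 'gripper_width': np.float64(0.999)}
top [[407.7, 0.0, 255.4], [0.0, 407.7, 186.1], [0.0, 0.0, 1.0]] [0.41  0.09  1.224] [[-0.026, -1.0, -0.0], [-0.998, 0.026, -0.064], [0.064, -0.002, -0.998]]
side [[400.9, 0.0, 255.8], [0.0, 400.9, 195.7], [0.0, 0.0, 1.0]] [ 0.127 -0.809  1.102] [[0.931, -0.364, 0.009], [-0.258, -0.677, -0.69], [0.257, 0.64, -0.724]]
```

View pics/top0.png

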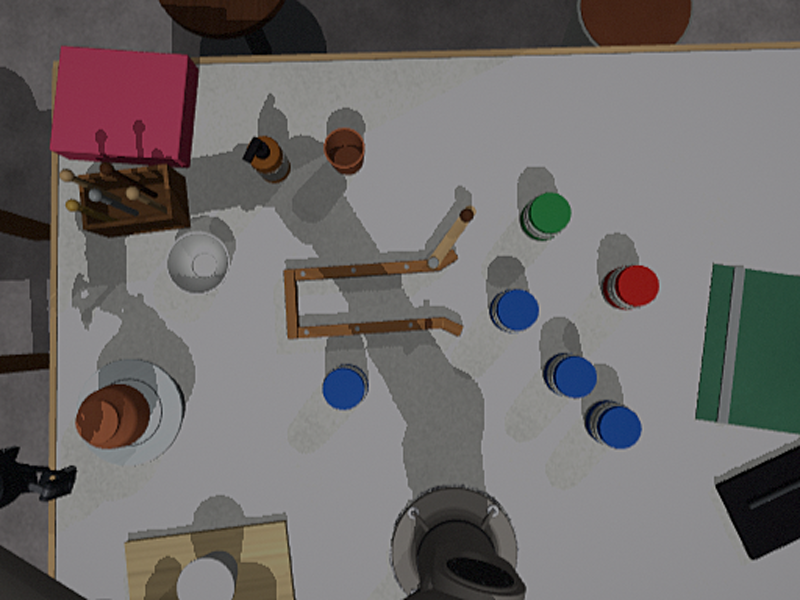

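View pics/side0.png

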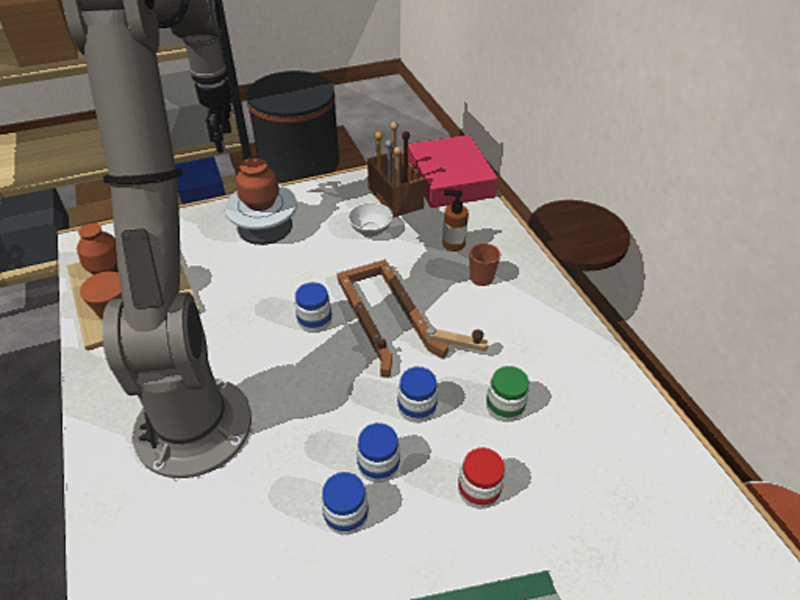

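The top view shows the pen with its mouth toward image right (bar knob at 467,215). The lids are green (550,213), red (636,286) and four blues: A(515,310), B(344,387), C(570,376), D(613,426). A looks farthest from the base, at about (455,555). I'll measure to confirm, with an enlarged crop.

```bash
cat > h.py <<'E'
import cv2,numpy as np
def ray(c,u,v,z):
    K,R,t=c["camera_matrix"],c["R"],c["t"]
    C=-R.T@t; d=R.T@np.linalg.solve(K,[u,v,1.])
    return C+d*(z-C[2])/d[2]
def proj(c,X):
    p=c["camera_matrix"]@(c["R"]@np.asarray(X,float)+c["t"]);return p[:2]/p[2]
HUE={"green":(50,80),"blue":(100,125),"red":(175,4)}
def mask(im,n):
    h=cv2.cvtColor(im,cv2.COLOR_RGB2HSV);a,b=HUE[n];H=h[...,0]
    m=((H>=a)&(H<=b)) if a<b else ((H>=a)|(H<=b))
    return (m&(h[...,1]>170)&(h[...,2]>50)).astype(np.uint8)
def lids(c,z=0.09):
    out=[]
    for n in HUE:
        k,L,s,ce=cv2.connectedComponentsWithStats(mask(c["image"],n))
        for i in range(1,k):
            if 300<s[i,4]<900:out.append((n,ce[i].round(1),s[i,4],ray(c,*ce[i],z)[:2].round(4)))
    return out
E
python3 - <<'E'
from h import *;import pickle
d=pickle.load(open("c0.pkl","rb"))
for n in d:
    for n2,p,s,w in lids(d[n]):print(n,n2,p,s,w,np.hypot(*w).round(3))
c=d["top"]["image"][:,:,::-1]
cv2.imwrite("pics/crop.png",cv2.resize(c[120:260,170:370],(800,560),interpolation=cv2.INTER_CUBIC))
E
```

```text
top green [352.2 135.8] 310 [ 0.6171 -0.1875] 0.645
top blue [330.8 197.9] 522 [ 0.4443 -0.121 ] 0.46
top blue [367.9 240.8] 546 [ 0.3232 -0.2192] 0.391
top blue [219.5 248.3] 538 [0.3132 0.1915] 0.367
top blue [396.4 273.2] 557 [ 0.2327 -0.2935] 0.375
top red [407.6 182.4] 537 [ 0.4821 -0.3368] 0.588
side blue [126.5 110.9] 390 [0.1474 0.7598] 0.774
side blue [267.2 244.8] 349 [ 0.4433 -0.1239] 0.46
side blue [241.3 282.4] 439 [ 0.3222 -0.2215] 0.391
side blue [219.3 315.1] 523 [ 0.2318 -0.2954] 0.375
side red [309.1 299.3] 511 [ 0.4811 -0.3404] 0.589
```

View pics/crop.png

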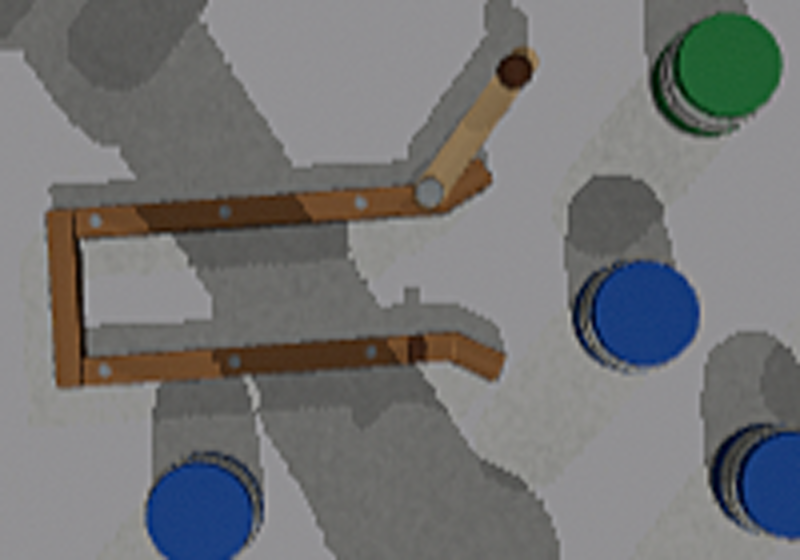

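```bash
python3 - <<'E'
from h import *;import pickle
from scipy.optimize import least_squares as ls
d=pickle.load(open("c0.pkl","rb"));c=d["top"]
pts=[(428,191,50,-57,.053),(48,212,332,-66,.03),(59,386,332,66,.03),(86,358,312,44,.03),(505,354,0,64,.03),(492,182,0,-64,.03),(425,348,61,56,.048)]
W=np.array([ray(c,(U+.5)/4-.5+170,(V+.5)/4-.5+120,z)[:2] for U,V,x,y,z in pts]);P=np.array([p[2:4] for p in pts])/1000
f=lambda s:(np.c_[s[0]+np.cos(s[2])*P[:,0]-np.sin(s[2])*P[:,1],s[1]+np.sin(s[2])*P[:,0]+np.cos(s[2])*P[:,1]]-W).ravel()
r=ls(f,[.45,0,1.57],loss="soft_l1",f_scale=.003);s=r.x;print(s,(f(s).reshape(-1,2)*1000).round(1).tolist())
k=ray(c,(516+.5)/4-.5+170,(70+.5)/4-.5+120,.078)[:2];print("knob",k)
R=np.array([[np.cos(s[2]),-np.sin(s[2])],[np.sin(s[2]),np.cos(s[2])]])
g=R.T@(k-s[:2]);print("knob pen",g,"bar ang",np.arctan2(g[1]+.057,g[0]-.05)-np.pi/2)
for n,p,_,w in lids(c):print(n,w,(R.T@(w-s[:2])*1000).round())
print("obst");
for nm,u,v,z in(("cup",344,145,.085),("bowl",198,262,.05),("pump",270,155,.1)):
    w=ray(c,u*.64,v*.64,z)[:2];print(nm,w.round(3),(R.T@(w-s[:2])*1000).round())
print("axes x",R[:,0],"tool x,y",)
from scipy.spatial.transform import Rotation as Ro
print(Ro.from_quat([.172,.985,0,0]).as_matrix().round(3))
# side view check
for X,Y,z in((0,64,.03),(0,-64,.03),(332,-66,.03),(332,66,.03)):
    w=R@[X/1e3,Y/1e3]+s[:2];print((proj(d["side"],[*w,z])/.64).round())
E
```

```text
[ 0.48276954 -0.02873966  1.61802668] [[-0.2, -1.3], [1.3, 2.3], [-2.7, 2.3], [0.3, 3.4], [0.0, -2.9], [1.2, -2.3], [-0.5, -0.8]]
knob [ 0.61945619 -0.0383842 ]
knob pen [-0.01608714 -0.13607888] bar ang -3.8377328940953253
green [ 0.6171 -0.1875] [-165. -127.]
blue [ 0.4443 -0.121 ] [-90.  43.]
blue [ 0.3232 -0.2192] [-183.  168.]
blue [0.3132 0.1915] [228. 159.]
blue [ 0.2327 -0.2935] [-253.  262.]
red [ 0.4821 -0.3368] [-308.   15.]
obst
cup [0.751 0.181] [ 197. -278.]
bowl [0.548 0.459] [484. -88.]
pump [0.732 0.313] [ 330. -265.]
axes x [-0.04721279  0.99888485] tool x,y
[[-0.941  0.339  0.   ]
 [ 0.339  0.941  0.   ]
 [ 0.     0.    -1.   ]]
[390. 370.]
[443. 352.]
[385. 259.]
[336. 273.]
```

Blue A (crop 640,312; 0.46 m from the base against 0.39, 0.37 and 0.38) is the farthest lookalike, so it is the jar_blue. The bar angle is about 2.45. My plan is to push each jar with half-open fingers as a two-point cradle.

```bash
cat > plan.py <<'E'
import numpy as np
from station import bot
from scipy.spatial.transform import Rotation as Ro
S=np.array([0.4828,-0.0287]);TH=1.618
A=np.array([[np.cos(TH),-np.sin(TH)],[np.sin(TH),np.cos(TH)]])
def state():
    o=bot.get_obs();q=o["tool_rot"];R=Ro.from_quat([q[1],q[2],q[3],q[0]])
    return o,R
def pen(w):return A.T@(np.asarray(w)[:2]-S)*1000
def plan(*wps):
    "wps: (X,Y,z mm in pen, push direction deg in pen); prints cumulative tool-frame targets"
    o,R=state();p=o["eef_pos"];x=R.as_matrix()[:,0]
    print("t%.1f pen"%o["t"],pen(p).round(1),"z%.1f"%(p[2]*1e3),"dir%.1f"%(np.degrees(np.arctan2(x[1],x[0])-TH)),"F",o["contact_force"].round(1),"w%.2f"%o["gripper_width"],"q",o["q"].round(2))
    for X,Y,z,a in wps:
        w=np.r_[S+A@[X/1e3,Y/1e3],z/1e3]
        y=TH+np.radians(a);T=Ro.from_matrix(np.c_[[np.cos(y),np.sin(y),0],[np.sin(y),-np.cos(y),0],[0,0,-1]])
        d=R.inv().apply(w-p)*1e3;r=np.degrees((R.inv()*T).as_rotvec())
        print((X,Y,z,a),d.round(1).tolist(),r.round(1).tolist(),"r%.3f"%np.hypot(*w[:2]))
E
python3 - <<'E'
from plan import *
plan((300,30,230,0),(-20,0,230,-15),(-137,72,150,-32),(-137,72,34,-32))
E
```

```text
t0.1 pen [674.8 223.2] z230.4 dir67.5 F [-0.1 -0.2 -0.2] w1.01 q [-1.33  0.48  0.02  1.56 -0.01  1.11 -0.08]
(300, 30, 230, 0) [-321.7, -272.5, 0.9] [-0.1, 0.1, 67.5] r0.515
(-20, 0, 230, -15) [-471.7, -556.8, 1.4] [-0.1, 0.1, 82.5] r0.486
(-137, 72, 150, -32) [-449.8, -692.3, 81.6] [-0.1, 0.1, 99.5] r0.450
(-137, 72, 34, -32) [-449.8, -692.1, 197.6] [-0.1, 0.1, 99.5] r0.450
```

Emit:
{"method": "step_arm", "body": {
  "increments": [
    [[0.2,-322,-273,0,0,0,67],[0.2,-322,-273,0,0,0,67],[0.2,-322,-273,0,0,0,67],[0.2,-322,-273,0,0,0,67],[0.2,-322,-273,0,0,0,67],[0.2,-322,-273,0,0,0,67],[0.2,-322,-273,0,0,0,67],[0.2,-322,-273,0,0,0,67],[0.2,-322,-273,0,0,0,67],[0.2,-322,-273,0,0,0,67]]
  ]
}}

```text
t: 0.93
eef_pos: [0.4365, 0.2723, 0.2312]
tool_rot: [-0.0, 0.689, 0.725, -0.0]
contact_force: [0.3, 1.4, -0.7]
gripper_width: 0.601
grasp_force: 0.0
```

```bash
python3 - <<'E'
from plan import *
plan((-20,0,230,-15),(-137,72,150,-32))
E
```

```text
t0.9 pen [302.8  32. ] z231.2 dir0.2 F [ 0.3  1.4 -0.7] w0.60 q [-1.01  0.22  0.39  1.96 -0.1   0.99 -0.53]
(-20, 0, 230, -15) [-322.9, 31.0, 1.2] [-0.0, -0.0, 15.2] r0.486
(-137, 72, 150, -32) [-439.7, -41.4, 81.2] [-0.0, 0.0, 32.2] r0.450
```

Emit:
{"method": "step_arm", "body": {
  "increments": [
    [[0.2,-323,31,0,0,0,15],[0.2,-323,31,0,0,0,15],[0.2,-323,31,0,0,0,15],[0.2,-323,31,0,0,0,15],[0.2,-323,31,0,0,0,15],[0.2,-323,31,0,0,0,15],[0.2,-323,31,0,0,0,15],[0.2,-323,31,0,0,0,15],[0.2,-440,-41,60,0,0,32],[0.2,-440,-41,80,0,0,32]]
  ]
}}

```text
t: 1.77
eef_pos: [0.4516, -0.1134, 0.1931]
tool_rot: [0.001, 0.85, 0.527, 0.002]
contact_force: [-0.1, -0.9, -0.5]
gripper_width: 0.598
grasp_force: 0.0
```

```bash
python3 - <<'E'
from plan import *
plan((-137,72,150,-32),(-137,72,34,-32),(-68,29,34,-32))
E
```

```text
t1.8 pen [-83.1  35.1] z193.1 dir-29.2 F [-0.1 -0.9 -0.5] w0.60 q [-0.51  0.2   0.71  2.12 -0.17  0.87 -0.16]
(-137, 72, 150, -32) [-65.1, -6.1, 43.0] [0.2, -0.1, 2.8] r0.450
(-137, 72, 34, -32) [-65.2, -6.6, 159.0] [0.2, -0.1, 2.8] r0.450
(-68, 29, 34, -32) [16.0, -2.7, 159.1] [0.2, -0.1, 2.8] r0.467
```

Emit:
{"method": "step_arm", "body": {
  "increments": [
    [[0.2,-65,-6,20,0,0,3],[0.2,-65,-6,40,0,0,3],[0.2,-65,-6,70,0,0,3],[0.2,-65,-6,110,0,0,3],[0.2,-65,-6,150,0,0,3],[0.2,-65,-6,159,0,0,3],[0.2,-65,-6,159,0,0,3]]
  ]
}}

```text
t: 2.35
eef_pos: [0.4143, -0.1664, 0.0313]
tool_rot: [-0.002, 0.862, 0.507, -0.002]
contact_force: [0.4, -0.4, 1.1]
gripper_width: 0.601
grasp_force: 0.0
```

```bash
python3 - <<'E'
from plan import *
from h import *
plan((-137,72,34,-32),(-58,23,34,-32))
for n in("top","side"):
    c=bot.read_camera(n);cv2.imwrite(f"pics/{n}1.png",c["image"][:,:,::-1])
t=cv2.imread("pics/top1.png")[90:290,200:400];s=cv2.imread("pics/side1.png")[150:350,170:370]
cv2.imwrite("pics/a1.png",cv2.resize(np.hstack([t,s]),(800,400),interpolation=cv2.INTER_CUBIC))
E
```

```text
t2.4 pen [-134.3   74.9] z31.3 dir-31.8 F [ 0.4 -0.4  1.1] w0.60 q [-0.19  0.49  0.53  2.26 -0.51  0.51  0.23]
(-137, 72, 34, -32) [-0.8, 3.8, -2.7] [-0.3, 0.1, 0.2] r0.450
(-58, 23, 34, -32) [92.2, 3.8, -2.9] [-0.3, 0.1, 0.2] r0.471
```

View pics/a1.png

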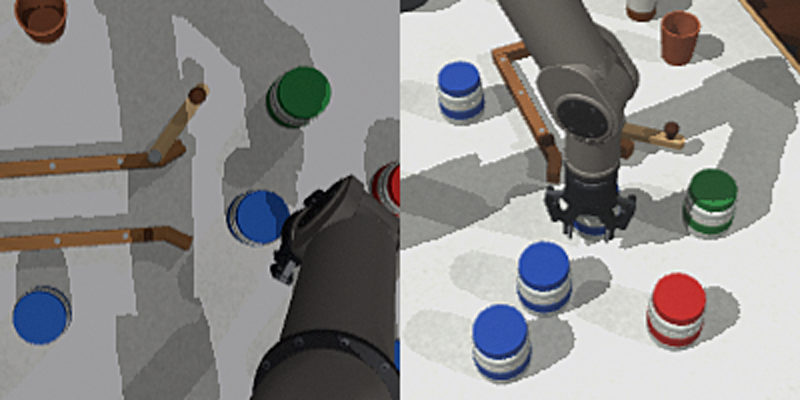

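The fingers are cradled behind jar_blue (a1 left, 255,215) and clear of the green jar. Pushing diagonally now.

Emit:
{"method": "step_arm", "body": {
  "increments": [
    [[0.2,10,3,-2,0,0,0],[0.2,20,3,-3,0,0,0],[0.2,32,3,-3,0,0,0],[0.2,44,3,-3,0,0,0],[0.2,56,3,-3,0,0,0],[0.2,67,3,-3,0,0,0],[0.2,77,3,-3,0,0,0],[0.2,85,3,-3,0,0,0],[0.2,90,3,-3,0,0,0],[0.2,92,3,-3,0,0,0]]
  ]
}}

```text
t: 3.28
eef_pos: [0.4651, -0.0874, 0.0371]
tool_rot: [0.001, 0.862, 0.507, 0.001]
contact_force: [-2.9, -5.9, 6.5]
gripper_width: 0.598
grasp_force: 4.7
```

```bash
python3 - <<'E'
from plan import *
from h import *
plan()
for n in("top","side"):
    c=bot.read_camera(n)
    print(n,[(l[0],l[1],l[2],pen(l[3]).round()) for l in lids(c)])
E
```

```text
t3.3 pen [-57.8  20.5] z37.1 dir-31.7 F [-2.9 -5.9  6.5] w0.60 q [-0.39  0.51  0.55  2.2  -0.51  0.55  0.04]
top [('blue', array([302.8, 183.4]), np.int32(404), array([-16.,  -3.])), ('blue', array([367.9, 240.7]), np.int32(547), array([-183.,  168.])), ('blue', array([219.5, 248.3]), np.int32(538), array([228., 159.])), ('blue', array([396.2, 273.1]), np.int32(561), array([-252.,  262.])), ('red', array([407.5, 182.3]), np.int32(543), array([-307.,   15.]))]
side [('blue', array([241.3, 282.3]), np.int32(432), array([-185.,  169.])), ('blue', array([219.3, 315. ]), np.int32(522), array([-254.,  263.])), ('red', array([309.1, 299.2]), np.int32(510), array([-311.,   16.]))]
```

```bash
python3 - <<'E'
from plan import *
plan((-71,29,40,-32),(-80,0,40,0),(105,0,40,0))
E
```

```text
t3.4 pen [-57.8  20.5] z37.1 dir-31.8 F [-2.2 -3.4  5.1] w0.60 q [-0.39  0.51  0.55  2.2  -0.51  0.55  0.04]
(-71, 29, 40, -32) [-15.7, -0.3, -2.9] [0.1, -0.0, 0.2] r0.468
(-80, 0, 40, 0) [-8.1, 29.1, -2.9] [0.1, 0.0, -31.8] r0.499
(105, 0, 40, 0) [149.2, -68.3, -3.0] [0.1, 0.0, -31.8] r0.484
```

Emit:
{"method": "step_arm", "body": {
  "increments": [
    [[0.2,-10,0,-3,0,0,0],[0.2,-18,0,-3,0,0,0],[0.2,-16,7,-3,0,0,-7],[0.2,-14,14,-3,0,0,-14],[0.2,-12,21,-3,0,0,-21],[0.2,-10,26,-3,0,0,-28],[0.2,-8,29,-3,0,0,-32],[0.2,-8,29,-3,0,0,-32]]
  ]
}}

```text
t: 4.05
eef_pos: [0.4862, -0.1091, 0.0396]
tool_rot: [0.0, 0.688, 0.726, 0.001]
contact_force: [-0.3, -0.4, -0.1]
gripper_width: 0.6
grasp_force: 0.0
```

```bash
python3 - <<'E'
from plan import *
from h import *
plan((-80,0,40,0),(105,0,40,0))
for n in("top","side"):
    c=bot.read_camera(n)
    print(n,[(l[0],l[1],l[2],pen(l[3]).round()) for l in lids(c)][:2])
E
```

```text
t4.0 pen [-80.5   0.4] z39.6 dir0.3 F [-0.3 -0.4 -0.1] w0.60 q [-0.22  0.51  0.4   2.14 -0.36  0.56  0.49]
(-80, 0, 40, 0) [0.5, 0.4, -0.4] [0.1, -0.0, 0.3] r0.499
(105, 0, 40, 0) [185.5, 1.5, -0.3] [0.1, -0.0, 0.3] r0.484
top [('blue', array([305.2, 184.1]), np.int32(520), array([-22.,  -1.])), ('blue', array([219.5, 248.3]), np.int32(538), array([228., 159.]))]
side [('blue', array([241.3, 282.3]), np.int32(432), array([-185.,  169.])), ('blue', array([219.3, 315.1]), np.int32(520), array([-255.,  263.]))]
```

Emit:
{"method": "step_arm", "body": {
  "increments": [
    [[0.2,8,0,0,0,0,0],[0.2,17,0,0,0,0,0],[0.2,30,0,0,0,0,0],[0.2,44,0,0,0,0,0],[0.2,58,0,0,0,0,0],[0.2,72,0,0,0,0,0],[0.2,86,0,0,0,0,0],[0.2,100,1,0,0,0,0],[0.2,114,1,0,0,0,0],[0.2,128,1,0,0,0,0]]
  ]
}}

```text
t: 4.98
eef_pos: [0.4794, 0.0197, 0.0392]
tool_rot: [0.0, 0.689, 0.725, -0.0]
contact_force: [0.5, -2.8, 2.4]
gripper_width: 0.597
grasp_force: 2.0
```

Emit:
{"method": "step_arm", "body": {
  "increments": [
    [[0.2,14,0,0,0,0,0],[0.2,28,0,0,0,0,0],[0.2,41,0,0,0,0,0],[0.2,52,0,0,0,0,0],[0.2,58,0,0,0,0,0],[0.2,60,0,0,0,0,0],[0.2,40,0,0,0,0,0],[0.2,40,0,-40,0,0,0],[0.2,40,0,-80,0,0,0],[0.2,40,0,-100,0,0,0]]
  ]
}}

```text
t: 5.82
eef_pos: [0.4789, 0.0585, 0.1421]
tool_rot: [0.0, 0.69, 0.724, 0.001]
contact_force: [0.8, 0.1, -0.1]
gripper_width: 0.602
grasp_force: 0.0
```

```bash
python3 - <<'E'
from plan import *
from h import *
c=bot.read_camera("side")
print([(l[0],l[1],l[2],pen(l[3]).round()) for l in lids(c)])
a=np.array([95,127.]);a/=np.hypot(*a);g=np.array([-165,-127]);p=g-56*a;q=np.array([-70,0])-41*a;D=np.degrees(np.arctan2(a[1],a[0]))
print(D)
plan((*p,140,D),(*p,40,D),(*q,40,D))
E
```

```text
[('blue', array([241.3, 282.4]), np.int32(432), array([-185.,  170.])), ('blue', array([219.2, 314.8]), np.int32(511), array([-254.,  263.])), ('red', array([309.2, 299.3]), np.int32(512), array([-311.,   16.]))]
53.20235424462558
t5.9 pen [87.9 -2.1] z144.5 dir0.1 F [1.3 0.8 1.5] w0.60 q [-0.71  0.3   0.55  2.12 -0.23  0.77  0.03]
(np.float64(-198.54347900412844), np.float64(-171.8423350897296), 140, np.float64(53.20235424462558)) [-286.8, 169.2, 4.8] [0.4, 0.0, -53.1] r0.699
(np.float64(-198.54347900412844), np.float64(-171.8423350897296), 40, np.float64(53.20235424462558)) [-287.1, 168.5, 104.8] [0.4, 0.0, -53.1] r0.699
(np.float64(-94.55861855659404), np.float64(-32.83099533355203), 40, np.float64(53.20235424462558)) [-182.8, 29.7, 104.2] [0.4, 0.0, -53.1] r0.534
```

Emit:
{"method": "step_arm", "body": {
  "increments": [
    [[0.2,-287,169,-5,0,0,-53],[0.2,-287,169,-5,0,0,-53],[0.2,-287,169,-5,0,0,-53],[0.2,-287,169,-5,0,0,-53],[0.2,-287,169,-5,0,0,-53],[0.2,-287,169,-5,0,0,-53],[0.2,-287,169,-5,0,0,-53],[0.2,-287,169,-5,0,0,-53],[0.2,-287,169,-5,0,0,-53],[0.2,-287,169,-5,0,0,-53]]
  ]
}}

```text
t: 6.7
eef_pos: [0.6615, -0.2234, 0.1436]
tool_rot: [0.0, 0.296, 0.955, -0.001]
contact_force: [-0.6, -0.1, -0.3]
gripper_width: 0.601
grasp_force: 0.0
```

```bash
python3 - <<'E'
from plan import *
from h import *
for n in("top","side"):
    c=bot.read_camera(n);cv2.imwrite(f"pics/{n}2.png",c["image"][:,:,::-1])
    h=cv2.cvtColor(c["image"],cv2.COLOR_RGB2HSV);m=((abs(h[...,0].astype(int)-65)<15)&(h[...,1]>120)&(h[...,2]>25)).astype(np.uint8)
    k,L,s,ce=cv2.connectedComponentsWithStats(m)
    for i in range(1,k):
        if 100<s[i,4]<2000:print(n,s[i],ce[i],pen(ray(c,*ce[i],.088)))
    print([(l[0],pen(l[3]).round()) for l in lids(c)])
t=cv2.imread("pics/top2.png")[90:290,170:370];s=cv2.imread("pics/side2.png")[150:350,190:390]
cv2.imwrite("pics/a2.png",cv2.resize(np.hstack([t,s]),(800,400),interpolation=cv2.INTER_CUBIC))
plan((-199,-172,40,53),(-95,-33,40,53))
E
```

```text
top [338 124  27  25 535] [351.38691589 135.8953271 ] [-163.31229803 -126.93904826]
top [449 170  21  70 114] [455.3245614  197.64035088] [-437.01787465   67.35445661]
[('blue', array([149.,   2.])), ('blue', array([228., 159.]))]
side [315 235  23  21 386] [326.12953368 244.86787565] [-166.27626328 -126.1125928 ]
[('blue', array([805., 312.])), ('blue', array([-185.,  169.])), ('blue', array([-254.,  263.])), ('red', array([-311.,   16.]))]
t6.8 pen [-197.7 -168.7] z143.3 dir53.1 F [ 0.6  1.  -0.3] w0.60 q [ 0.01  0.61  0.33  1.59 -0.22  0.98  1.38]
(-199, -172, 40, 53) [-3.7, 0.9, 103.3] [0.0, -0.1, 0.1] r0.699
(-95, -33, 40, 53) [169.9, 0.8, 103.6] [0.0, -0.1, 0.1] r0.534
```

View pics/a2.png

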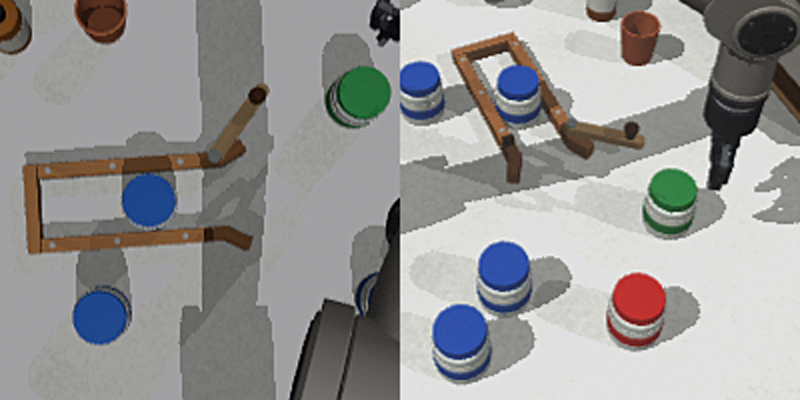

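jar_blue is upright in the lane (a2 left, 148,200), and the tool is behind green. I'll descend and push it toward the mouth axis.

Emit:
{"method": "step_arm", "body": {
  "increments": [
    [[0.2,-4,1,40,0,0,0],[0.2,-4,1,80,0,0,0],[0.2,-4,1,104,0,0,0],[0.2,-4,1,104,0,0,0],[0.2,4,1,104,0,0,0],[0.2,13,1,104,0,0,0],[0.2,26,1,104,0,0,0],[0.2,40,1,104,0,0,0],[0.2,54,1,104,0,0,0],[0.2,68,1,104,0,0,0]]
  ]
}}

```text
t: 7.63
eef_pos: [0.6069, -0.1797, 0.0435]
tool_rot: [0.003, 0.293, 0.956, 0.0]
contact_force: [2.0, -1.8, -0.1]
gripper_width: 0.599
grasp_force: 1.3
```

Emit:
{"method": "step_arm", "body": {
  "increments": [
    [[0.2,14,0,0,0,0,0],[0.2,28,0,0,0,0,0],[0.2,42,0,0,0,0,0],[0.2,56,0,0,0,0,0],[0.2,70,0,0,0,0,0],[0.2,82,0,0,0,0,0],[0.2,92,0,0,0,0,0],[0.2,98,0,0,0,0,0],[0.2,101,0,0,0,0,0],[0.2,101,0,0,0,0,0]]
  ]
}}

```text
t: 8.47
eef_pos: [0.5228, -0.1233, 0.0414]
tool_rot: [0.001, 0.293, 0.956, 0.0]
contact_force: [1.0, -0.8, 0.0]
gripper_width: 0.599
grasp_force: 0.9
```

```bash
python3 - <<'E'
from plan import *
from h import *
HUE["green"]=(50,80)
def see(*ns):
  for n in ns:
    c=bot.read_camera(n);h=cv2.cvtColor(c["image"],cv2.COLOR_RGB2HSV);m=((abs(h[...,0].astype(int)-65)<15)&(h[...,1]>120)&(h[...,2]>25)).astype(np.uint8)
    k,L,s,ce=cv2.connectedComponentsWithStats(m)
    print(n,[("green",s[i,4],pen(ray(c,*ce[i],.089)).round()) for i in range(1,k) if 150<s[i,4]<2000],[(l[0],l[2],pen(l[3]).round()) for l in lids(c)])
see("top","side")
plan((-70-55*.6,-55*.8,40,53),(-125,0,40,0))
E
```

```text
top [('green', np.int32(454), array([-67.,   1.]))] [('blue', np.int32(519), array([149.,   2.])), ('blue', np.int32(538), array([228., 159.])), ('blue', np.int32(352), array([-261.,  270.])), ('red', np.int32(545), array([-307.,   15.]))]
side [('green', np.int32(308), array([-71.,   3.]))] [('blue', np.int32(433), array([-185.,  170.])), ('blue', np.int32(521), array([-255.,  263.])), ('red', np.int32(508), array([-311.,   16.]))]
t8.6 pen [-96.4 -35.4] z40.8 dir53.2 F [1.9 0.2 1.6] w0.60 q [-0.11  0.53  0.28  2.04 -0.26  0.6   1.33]
(-103.0, -44.0, 40, 53) [-10.8, -0.1, 0.8] [0.1, 0.1, 0.2] r0.547
(-125, 0, 40, 0) [11.3, -44.1, 0.7] [0.1, 0.0, 53.2] r0.512
```

Emit:
{"method": "step_arm", "body": {
  "increments": [
    [[0.2,-10,0,0,0,0,0],[0.2,-18,0,0,0,0,0],[0.2,-17,-8,0,0,0,7],[0.2,-14,-14,0,0,0,14],[0.2,-11,-21,0,0,0,21],[0.2,-8,-28,0,0,0,28],[0.2,-4,-34,0,0,0,35],[0.2,1,-40,0,0,0,42],[0.2,6,-45,0,0,0,49],[0.2,10,-48,0,0,0,53]]
  ]
}}

```text
t: 9.4
eef_pos: [0.4862, -0.1588, 0.0398]
tool_rot: [-0.0, 0.692, 0.722, -0.001]
contact_force: [0.3, 0.0, -0.1]
gripper_width: 0.6
grasp_force: 0.0
```

```bash
python3 - <<'E'
from plan import *
plan((-115,0,40,0),(35,0,40,0))
E
```

```text
t9.4 pen [-130.1    2.8] z39.8 dir-0.2 F [ 0.3  0.  -0.1] w0.60 q [-0.22  0.55  0.53  2.11 -0.49  0.6   0.7 ]
(-115, 0, 40, 0) [15.1, 2.7, -0.3] [-0.1, 0.0, -0.2] r0.509
(35, 0, 40, 0) [165.1, 2.2, -0.3] [-0.1, 0.0, -0.2] r0.481
```

Emit:
{"method": "step_arm", "body": {
  "increments": [
    [[0.2,8,1,0,0,0,0],[0.2,17,2,0,0,0,0],[0.2,30,2,0,0,0,0],[0.2,44,2,0,0,0,0],[0.2,58,2,0,0,0,0],[0.2,72,2,0,0,0,0],[0.2,86,2,0,0,0,0],[0.2,100,2,0,0,0,0],[0.2,114,2,0,0,0,0],[0.2,128,2,0,0,0,0]]
  ]
}}

```text
t: 10.23
eef_pos: [0.4829, -0.0287, 0.0402]
tool_rot: [0.0, 0.688, 0.726, 0.0]
contact_force: [0.3, -2.2, -0.6]
gripper_width: 0.604
grasp_force: 1.4
```

Emit:
{"method": "step_arm", "body": {
  "increments": [
    [[0.2,14,0,0,0,0,0],[0.2,28,0,0,0,0,0],[0.2,42,0,0,0,0,0],[0.2,55,0,0,0,0,0],[0.2,68,0,0,0,0,0],[0.2,80,0,0,0,0,0],[0.2,92,0,0,0,0,0],[0.2,102,0,0,0,0,0],[0.2,108,0,0,0,0,0],[0.2,108,0,0,0,0,0]]
  ]
}}

```text
t: 11.07
eef_pos: [0.477, 0.0797, 0.0401]
tool_rot: [-0.0, 0.687, 0.726, 0.0]
contact_force: [0.9, 0.5, -0.3]
gripper_width: 0.6
grasp_force: 0.2
```

```bash
cat >> plan.py <<'E'
def see(*ns):
  import cv2
  from h import ray,lids
  for n in ns:
    c=bot.read_camera(n);h=cv2.cvtColor(c["image"],cv2.COLOR_RGB2HSV);m=((abs(h[...,0].astype(int)-65)<15)&(h[...,1]>120)&(h[...,2]>25)).astype(np.uint8)
    k,L,s,ce=cv2.connectedComponentsWithStats(m)
    print(n,[("green",s[i,4],pen(ray(c,*ce[i],.089)).round()) for i in range(1,k) if 150<s[i,4]<2000],[(l[0],l[2],pen(l[3]).round()) for l in lids(c)])
    cv2.imwrite(f"pics/{n}_{c['image'].sum()}.png",c["image"][:,:,::-1])
E
python3 - <<'E'
from plan import *
see("top","side")
a=np.array([308,-15.]);a/=np.hypot(*a);g=np.array([-309,15]);p=g-57*a;D=np.degrees(np.arctan2(a[1],a[0]))
plan((90,0,40,0),(90,0,150,0),(*p,150,D))
E
```

```text
top [('green', np.int32(214), array([-429.,  117.]))] [('blue', np.int32(523), array([229.,   3.])), ('blue', np.int32(548), array([-182.,  168.])), ('blue', np.int32(561), array([-253.,  262.])), ('red', np.int32(545), array([-307.,   15.]))]
side [] [('blue', np.int32(432), array([-185.,  170.])), ('blue', np.int32(521), array([-255.,  263.])), ('red', np.int32(507), array([-311.,   16.]))]
t11.2 pen [108.    0.9] z40.1 dir0.3 F [-0.3  0.1 -0.4] w0.60 q [-0.73  0.52  0.55  2.18 -0.51  0.57  0.25]
(90, 0, 40, 0) [-18.0, 0.8, 0.1] [-0.0, -0.0, 0.3] r0.482
(90, 0, 150, 0) [-17.9, 0.8, -109.9] [-0.0, -0.0, 0.3] r0.482
(np.float64(-365.93252323806337), np.float64(17.772687820035554), 150, np.float64(-2.7881759176651015)) [-473.7, -19.8, -110.2] [-0.0, -0.0, 3.1] r0.623
```

Emit:
{"method": "step_arm", "body": {
  "increments": [
    [[0.2,-18,1,0,0,0,0],[0.2,-18,1,-40,0,0,0],[0.2,-18,1,-80,0,0,0],[0.2,-30,1,-112,0,0,0],[0.2,-474,-20,-112,0,0,3],[0.2,-474,-20,-112,0,0,3],[0.2,-474,-20,-112,0,0,3],[0.2,-474,-20,-112,0,0,3],[0.2,-474,-20,-112,0,0,3],[0.2,-474,-20,-112,0,0,3]]
  ]
}}

```text
t: 12.0
eef_pos: [0.4799, -0.2033, 0.1523]
tool_rot: [-0.0, 0.707, 0.707, 0.001]
contact_force: [1.3, 0.2, 0.8]
gripper_width: 0.601
grasp_force: 0.0
```

```bash
python3 - <<'E'
from plan import *
see("side","top")
plan((-366,18,150,-3),(-366,18,40,-3))
E
```

```text
side [('green', np.int32(284), array([147.,   3.]))] [('blue', np.int32(428), array([-184.,  169.])), ('blue', np.int32(512), array([-254.,  263.])), ('red', np.int32(510), array([-311.,   16.]))]
top [('green', np.int32(533), array([149.,   2.]))] [('blue', np.int32(523), array([229.,   3.])), ('blue', np.int32(537), array([228., 159.]))]
t12.1 pen [-181.    12.7] z153.2 dir-3.4 F [-0.6  0.  -0.4] w0.60 q [-0.31  0.4   0.77  2.03 -0.37  0.84  0.65]
(-366, 18, 150, -3) [-184.9, 5.7, 3.9] [0.1, 0.2, -0.4] r0.623
(-366, 18, 40, -3) [-184.5, 5.5, 113.9] [0.1, 0.2, -0.4] r0.623
```

Emit:
{"method": "step_arm", "body": {
  "increments": [
    [[0.2,-185,6,3,0,0,0],[0.2,-185,6,3,0,0,0],[0.2,-185,6,3,0,0,0],[0.2,-185,6,3,0,0,0],[0.2,-185,6,3,0,0,0],[0.2,-185,6,3,0,0,0],[0.2,-185,6,40,0,0,0],[0.2,-185,6,80,0,0,0],[0.2,-185,6,113,0,0,0],[0.2,-185,6,113,0,0,0]]
  ]
}}

```text
t: 12.93
eef_pos: [0.4831, -0.3816, 0.0329]
tool_rot: [-0.006, 0.707, 0.707, -0.0]
contact_force: [-0.3, 0.2, 0.1]
gripper_width: 0.6
grasp_force: 0.0
```

```bash
python3 - <<'E'
from plan import *
see("side","top")
plan((-200,9,40,-3),(-100,0,40,0),(60,0,40,0))
E
```

```text
side [('green', np.int32(284), array([147.,   3.]))] [('blue', np.int32(410), array([795., 299.])), ('blue', np.int32(423), array([-184.,  170.])), ('blue', np.int32(515), array([-254.,  263.]))]
top [('green', np.int32(533), array([149.,   2.]))] [('blue', np.int32(523), array([229.,   3.])), ('blue', np.int32(538), array([228., 159.])), ('red', np.int32(543), array([-307.,   15.]))]
t13.0 pen [-356.5   14. ] z38.9 dir-2.7 F [-0.  -1.2 -0.1] w0.60 q [ 0.14  0.71  0.6   1.86 -0.57  0.76  1.06]
(-200, 9, 40, -3) [156.6, -2.5, -0.8] [-0.1, -0.1, 0.3] r0.535
(-100, 0, 40, 0) [256.9, 1.8, -0.6] [-0.1, -0.1, -2.7] r0.504
(60, 0, 40, 0) [416.7, -5.9, -0.3] [-0.1, -0.1, -2.7] r0.481
```

Emit:
{"method": "step_arm", "body": {
  "increments": [
    [[0.2,6,0,0,0,0,0],[0.2,14,0,0,0,0,0],[0.2,26,0,0,0,0,0],[0.2,40,0,0,0,0,0],[0.2,55,0,0,0,0,0],[0.2,70,0,0,0,0,0],[0.2,85,0,0,0,0,0],[0.2,100,0,0,0,0,0],[0.2,115,0,0,0,0,0],[0.2,130,0,0,0,0,0]]
  ]
}}

```text
t: 13.87
eef_pos: [0.4875, -0.2567, 0.041]
tool_rot: [0.002, 0.708, 0.707, 0.001]
contact_force: [0.5, -5.8, 5.0]
gripper_width: 0.596
grasp_force: 3.3
```

Emit:
{"method": "step_arm", "body": {
  "increments": [
    [[0.2,15,0,0,0,0,0],[0.2,30,0,0,0,0,0],[0.2,45,0,0,0,0,0],[0.2,60,0,0,0,0,0],[0.2,75,0,0,0,0,0],[0.2,89,0,0,0,0,0],[0.2,102,0,0,0,0,0],[0.2,114,0,0,0,0,0],[0.2,124,0,0,0,0,0],[0.2,132,0,0,0,0,0]]
  ]
}}

```text
t: 14.7
eef_pos: [0.4873, -0.1241, 0.0407]
tool_rot: [0.002, 0.707, 0.707, 0.001]
contact_force: [0.5, -5.5, 6.4]
gripper_width: 0.599
grasp_force: 3.9
```

```bash
python3 - <<'E'
from plan import *
see("side","top")
plan((-80,0,40,0),(60,0,40,0))
E
```

```text
side [('green', np.int32(279), array([147.,   3.]))] [('blue', np.int32(432), array([-185.,  169.])), ('blue', np.int32(523), array([-255.,  263.]))]
top [('green', np.int32(531), array([149.,   2.]))] [('blue', np.int32(521), array([228.,   3.])), ('blue', np.int32(456), array([-188.,  170.])), ('blue', np.int32(537), array([228., 159.])), ('blue', np.int32(561), array([-252.,  262.])), ('red', np.int32(442), array([-47.,  -2.]))]
t14.8 pen [-93.9   0.1] z40.2 dir-2.6 F [0.7 0.2 1.6] w0.60 q [-0.37  0.56  0.63  2.14 -0.59  0.61  0.68]
(-80, 0, 40, 0) [13.9, -0.5, 0.2] [0.1, -0.0, -2.6] r0.499
(60, 0, 40, 0) [153.7, -7.0, 0.3] [0.1, -0.0, -2.6] r0.481
```

Emit:
{"method": "step_arm", "body": {
  "increments": [
    [[0.2,10,-1,0,0,0,-1],[0.2,22,-1,0,0,0,-2],[0.2,34,-2,0,0,0,-3],[0.2,46,-2,0,0,0,-3],[0.2,58,-3,0,0,0,-3],[0.2,70,-3,0,0,0,-3],[0.2,82,-4,0,0,0,-3],[0.2,94,-4,0,0,0,-3],[0.2,106,-5,0,0,0,-3],[0.2,118,-5,0,0,0,-3]]
  ]
}}

```text
t: 15.63
eef_pos: [0.481, -0.0062, 0.0396]
tool_rot: [0.0, 0.689, 0.725, 0.0]
contact_force: [0.2, -6.4, 5.7]
gripper_width: 0.6
grasp_force: 3.9
```

Emit:
{"method": "step_arm", "body": {
  "increments": [
    [[0.2,8,0,0,0,0,0],[0.2,16,0,0,0,0,0],[0.2,23,0,0,0,0,0],[0.2,29,0,0,0,0,0],[0.2,34,0,0,0,0,0],[0.2,37,0,0,0,0,0],[0.2,39,0,0,0,0,0],[0.2,40,0,0,0,0,0]]
  ]
}}

```text
t: 16.3
eef_pos: [0.479, 0.0316, 0.0396]
tool_rot: [0.001, 0.689, 0.725, -0.001]
contact_force: [0.7, -11.9, 5.0]
gripper_width: 0.603
grasp_force: 6.1
```

```bash
python3 - <<'E'
from plan import *
see("top","side")
plan((72,0,40,0))
E
```

```text
top [('green', np.int32(199), array([-427.,  115.])), ('green', np.int32(529), array([180.,   2.]))] [('blue', np.int32(523), array([259.,   3.])), ('blue', np.int32(550), array([-182.,  168.])), ('blue', np.int32(518), array([229., 158.])), ('blue', np.int32(560), array([-253.,  262.]))]
side [('green', np.int32(167), array([185.,  11.]))] [('blue', np.int32(434), array([-185.,  170.])), ('blue', np.int32(522), array([-255.,  263.]))]
t16.4 pen [60.5  0.9] z39.6 dir0.2 F [  0.5 -10.3   5.6] w0.60 q [-0.71  0.54  0.64  2.19 -0.59  0.58  0.42]
(72, 0, 40, 0) [11.5, 1.0, -0.5] [0.0, 0.1, 0.2] r0.481
```

Emit:
{"method": "step_arm", "body": {
  "increments": [
    [[0.2,3,0,0,0,0,0],[0.2,5,0,0,0,0,0],[0.2,7,0,0,0,0,0],[0.2,8,0,0,0,0,0],[0.2,9,0,0,0,0,0],[0.2,9,0,0,0,0,0]]
  ]
}}

```text
t: 16.9
eef_pos: [0.4786, 0.0403, 0.0396]
tool_rot: [0.001, 0.689, 0.725, -0.001]
contact_force: [0.5, -11.1, 5.3]
gripper_width: 0.601
grasp_force: 5.7
```

```bash
python3 - <<'E'
from plan import *
see("top")
plan((72,0,40,0))
E
```

```text
top [('green', np.int32(177), array([-427.,  108.])), ('green', np.int32(530), array([189.,   2.]))] [('blue', np.int32(529), array([269.,   3.])), ('blue', np.int32(547), array([-183.,  168.])), ('blue', np.int32(463), array([232., 157.])), ('blue', np.int32(561), array([-253.,  262.]))]
t16.9 pen [69.2  1. ] z39.6 dir0.1 F [  0.8 -10.5   6. ] w0.60 q [-0.72  0.54  0.64  2.19 -0.59  0.58  0.41]
(72, 0, 40, 0) [2.8, 1.0, -0.4] [0.0, 0.1, 0.1] r0.481
```

Emit:
{"method": "step_arm", "body": {
  "increments": [
    [[0.2,1,0,0,0,0,0],[0.2,2,0,0,0,0,0],[0.2,2,0,0,0,0,0],[0.2,-10,0,0,0,0,0],[0.2,-20,0,0,0,0,0],[0.2,-20,0,-40,0,0,0],[-1,-20,0,-80,0,0,0],[-1,-20,0,-110,0,0,0],[-1,-20,0,-110,0,0,0]]
  ]
}}

```text
t: 17.7
eef_pos: [0.4823, 0.0229, 0.1535]
tool_rot: [0.001, 0.689, 0.725, 0.003]
contact_force: [0.8, -0.7, -1.0]
gripper_width: 0.18
grasp_force: 0.0
```

```bash
python3 - <<'E'
from plan import *
see("top","side")
plan((18,-166,150,0),(18,-166,58,0))
E
```

```text
top [('green', np.int32(239), array([-432.,  113.])), ('green', np.int32(530), array([191.,   2.]))] [('blue', np.int32(531), array([270.,   3.])), ('blue', np.int32(547), array([-183.,  168.])), ('blue', np.int32(536), array([228., 159.])), ('blue', np.int32(558), array([-253.,  262.])), ('red', np.int32(400), array([119.,   2.]))]
side [('green', np.int32(152), array([191.,  15.]))] [('blue', np.int32(432), array([-184.,  169.])), ('blue', np.int32(522), array([-255.,  263.]))]
t17.8 pen [52.4  0.5] z149.8 dir0.3 F [0.6 0.4 0.1] w0.01 q [-0.87  0.35  0.85  2.13 -0.37  0.81  0.26]
(18, -166, 150, 0) [-35.3, 166.3, -0.1] [0.1, -0.1, 0.3] r0.648
(18, -166, 58, 0) [-35.5, 166.2, 91.9] [0.1, -0.1, 0.3] r0.648
```

Emit:
{"method": "step_arm", "body": {
  "increments": [
    [[-1,-35,166,0,0,0,0],[-1,-35,166,0,0,0,0],[-1,-35,166,0,0,0,0],[-1,-35,166,0,0,0,0],[-1,-35,166,0,0,0,0],[-1,-35,166,30,0,0,0],[-1,-35,166,60,0,0,0],[-1,-35,166,92,0,0,0],[-1,-35,166,92,0,0,0]]
  ]
}}

```text
t: 18.55
eef_pos: [0.6414, -0.0029, 0.0493]
tool_rot: [-0.005, 0.689, 0.725, -0.004]
contact_force: [0.0, 0.5, -0.7]
gripper_width: 0.003
grasp_force: 0.0
```

```bash
python3 - <<'E'
from plan import *
see("top","side")
P=lambda th,r:(round(50-104*np.sin(th)-r*np.cos(th),1),round(-57+104*np.cos(th)-r*np.sin(th),1),58,0)
plan(*[P(t,28) for t in np.arange(2.44,-.01,-.144)])
import glob,os,cv2
f=sorted(glob.glob("pics/*_*.png"),key=os.path.getmtime)[-2:]
t=cv2.imread(f[0])[90:290,170:370];s=cv2.imread(f[1])[150:350,190:390]
cv2.imwrite("pics/a3.png",cv2.resize(np.hstack([t,s]),(800,400),interpolation=cv2.INTER_CUBIC))
E
```

```text
top [('green', np.int32(162), array([-427.,  106.]))] [('blue', np.int32(529), array([271.,   3.])), ('blue', np.int32(550), array([-182.,  168.])), ('blue', np.int32(562), array([-252.,  262.]))]
side [('green', np.int32(217), array([195.,   4.]))] [('blue', np.int32(426), array([-184.,  169.])), ('blue', np.int32(521), array([-255.,  263.]))]
t18.6 pen [  16.9 -163.7] z55.4 dir0.2 F [0.1 0.  0.7] w-0.00 q [-0.55  0.74  0.66  1.79 -0.59  0.83  0.46]
(np.float64(4.3), np.float64(-154.5), 58, 0) [-12.6, -9.3, -2.6] [-0.3, -0.0, 0.2] r0.637
(np.float64(-9.3), np.float64(-146.9), 58, 0) [-26.1, -16.9, -2.5] [-0.3, -0.0, 0.2] r0.631
(np.float64(-21.6), np.float64(-137.5), 58, 0) [-38.4, -26.4, -2.5] [-0.3, -0.0, 0.2] r0.623
(np.float64(-32.4), np.float64(-126.4), 58, 0) [-49.2, -37.5, -2.4] [-0.3, -0.0, 0.2] r0.613
(np.float64(-41.5), np.float64(-113.9), 58, 0) [-58.2, -50.1, -2.4] [-0.3, -0.0, 0.2] r0.602
(np.float64(-48.7), np.float64(-100.1), 58, 0) [-65.4, -63.9, -2.3] [-0.3, -0.0, 0.2] r0.590
(np.float64(-53.9), np.float64(-85.5), 58, 0) [-70.5, -78.5, -2.2] [-0.3, -0.0, 0.2] r0.576
[... 308 characters left out ...]
4(-24.4), 58, 0) [-69.0, -139.6, -1.9] [-0.3, -0.0, 0.2] r0.516
(np.float64(-46.9), np.float64(-10.0), 58, 0) [-63.2, -154.0, -1.9] [-0.3, -0.0, 0.2] r0.501
(np.float64(-39.1), np.float64(3.4), 58, 0) [-55.4, -167.3, -1.8] [-0.3, -0.0, 0.2] r0.486
(np.float64(-29.5), np.float64(15.6), 58, 0) [-45.8, -179.5, -1.7] [-0.3, -0.0, 0.2] r0.472
(np.float64(-18.3), np.float64(26.3), 58, 0) [-34.5, -190.2, -1.7] [-0.3, -0.0, 0.2] r0.460
(np.float64(-5.7), np.float64(35.2), 58, 0) [-21.9, -199.0, -1.6] [-0.3, -0.0, 0.2] r0.449
(np.float64(8.2), np.float64(42.2), 58, 0) [-8.0, -206.0, -1.6] [-0.3, -0.0, 0.2] r0.441
(np.float64(22.8), np.float64(47.2), 58, 0) [6.7, -210.9, -1.6] [-0.3, -0.0, 0.2] r0.435
```

View pics/a3.png

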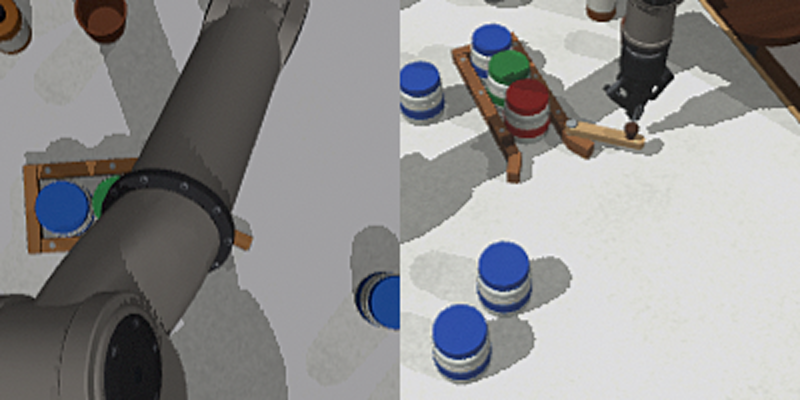

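All three jars are in file (a3 right: blue 490,40; green 508,68; red 527,97), and the tool is behind the knob (632,128). Sweeping the bar now.

Emit:
{"method": "step_arm", "body": {
  "increments": [
    [[-1,-13,-9,-2,0,0,0],[-1,-26,-17,-2,0,0,0],[-1,-38,-26,-2,0,0,0],[-1,-49,-37,-2,0,0,0],[-1,-58,-50,-2,0,0,0],[-1,-65,-64,-2,0,0,0],[-1,-71,-78,-2,0,0,0],[-1,-74,-94,-2,0,0,0],[-1,-74,-109,-2,0,0,0],[-1,-73,-125,-2,0,0,0]]
  ]
}}

```text
t: 19.48
eef_pos: [0.5252, -0.0856, 0.0602]
tool_rot: [0.001, 0.69, 0.724, 0.001]
contact_force: [0.4, 0.4, 0.4]
gripper_width: -0.002
grasp_force: 0.4
```

```bash
python3 - <<'E'
from plan import *
P=lambda th,r:(float(round(50-104*np.sin(th)-r*np.cos(th),1)),float(round(-57+104*np.cos(th)-r*np.sin(th),1)),58,0)
plan(*[P(t,28) for t in np.arange(1.144,-.01,-.1425)])
E
```

```text
t19.5 pen [-58.9 -39.7] z60.2 dir0.1 F [0.4 0.4 0.4] w-0.00 q [-0.48  0.58  0.68  2.07 -0.57  0.69  0.63]
(-56.3, -39.4, 58, 0) [2.6, -0.3, 2.2] [0.1, 0.0, 0.1] r0.531
(-52.7, -24.5, 58, 0) [6.2, -15.2, 2.2] [0.1, 0.0, 0.1] r0.516
(-47.0, -10.3, 58, 0) [11.9, -29.4, 2.1] [0.1, 0.0, 0.1] r0.501
(-39.4, 3.0, 58, 0) [19.5, -42.7, 2.1] [0.1, 0.0, 0.1] r0.486
(-30.0, 15.1, 58, 0) [29.0, -54.8, 2.1] [0.1, 0.0, 0.1] r0.473
(-18.9, 25.8, 58, 0) [40.1, -65.5, 2.1] [0.1, 0.0, 0.1] r0.461
(-6.5, 34.7, 58, 0) [52.5, -74.3, 2.0] [0.1, 0.0, 0.1] r0.450
(7.1, 41.8, 58, 0) [66.1, -81.4, 2.0] [0.1, 0.0, 0.1] r0.441
(21.6, 46.9, 58, 0) [80.6, -86.5, 2.0] [0.1, 0.0, 0.1] r0.435
```

Emit:
{"method": "step_arm", "body": {
  "increments": [
    [[-1,6,-15,2,0,0,0],[-1,12,-29,2,0,0,0],[-1,19,-43,2,0,0,0],[-1,29,-55,2,0,0,0],[-1,40,-65,2,0,0,0],[-1,52,-74,2,0,0,0],[-1,66,-81,2,0,0,0],[-1,76,-85,2,0,0,0],[-1,80,-86,2,0,0,0],[-1,82,-86,2,0,0,0]]
  ]
}}

```text
t: 20.32
eef_pos: [0.4353, -0.0065, 0.0576]
tool_rot: [-0.0, 0.689, 0.725, 0.0]
contact_force: [-0.1, -0.6, 0.0]
gripper_width: 0.001
grasp_force: 0.4
```

```bash
python3 - <<'E'
from plan import *
plan((27,47,58,0))
see("side","top")
import glob,os,cv2
f=sorted(glob.glob("pics/*_*.png"),key=os.path.getmtime)[-2:]
t=cv2.imread(f[1])[90:290,170:370];s=cv2.imread(f[0])[130:280,190:340]
cv2.imwrite("pics/a4.png",np.hstack([cv2.resize(i,(400,400),interpolation=cv2.INTER_CUBIC) for i in(t,s)]))
E
```

```text
t20.3 pen [24.4 46.4] z57.6 dir0.2 F [-0.1 -0.6  0. ] w0.00 q [-0.71  0.46  0.71  2.28 -0.56  0.57  0.49]
(27, 47, 58, 0) [2.6, -0.6, -0.4] [0.0, -0.0, 0.2] r0.435
side [] [('blue', np.int32(432), array([-185.,  170.])), ('blue', np.int32(520), array([-255.,  263.]))]
top [('green', np.int32(217), array([-429.,  116.])), ('green', np.int32(531), array([191.,   2.]))] [('blue', np.int32(532), array([271.,   3.])), ('blue', np.int32(548), array([-182.,  168.])), ('blue', np.int32(538), array([228., 159.])), ('blue', np.int32(559), array([-253.,  262.])), ('red', np.int32(527), array([111.,   2.]))]
```

View pics/a4.png

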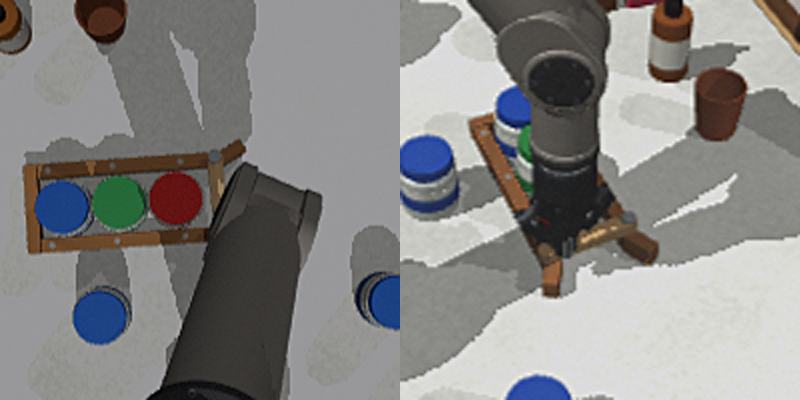

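The bar is almost shut (a4 left, 217,185) with the jars in file at x = 271, 191 and 111. I'll press gently until it meets the stop.

Emit:
{"method": "step_arm", "body": {
  "increments": [
    [[-1,2,0,0,0,0,0],[-1,3,0,0,0,0,0],[-1,4,0,0,0,0,0],[-1,4,0,0,0,0,0]]
  ]
}}

```text
t: 20.75
eef_pos: [0.4363, -0.003, 0.0572]
tool_rot: [0.001, 0.689, 0.725, -0.0]
contact_force: [0.5, -3.2, 1.7]
gripper_width: 0.002
grasp_force: 1.6
```

```bash
python3 - <<'E'
from plan import *
plan()
E
```

```text
t20.8 pen [27.9 45.3] z57.2 dir0.2 F [ 0.5 -3.2  1.7] w0.00 q [-0.71  0.46  0.71  2.28 -0.56  0.57  0.48]
```

Force rose to 3.2 N, so the bar is on the stop. I'll add a small further press to be sure, then retreat and look.

Emit:
{"method": "step_arm", "body": {
  "increments": [
    [[-1,1,0,0,0,0,0],[-1,2,0,0,0,0,0],[-1,2,0,0,0,0,0]]
  ]
}}

```text
t: 21.0
eef_pos: [0.4362, -0.0027, 0.0573]
tool_rot: [0.002, 0.69, 0.724, -0.001]
contact_force: [-0.2, -9.7, 1.4]
gripper_width: 0.001
grasp_force: 4.8
```

Emit:
{"method": "step_arm", "body": {
  "increments": [
    [[-1,-10,0,0,0,0,0],[-1,-30,0,0,0,0,0],[-1,-60,0,-30,0,0,0],[-1,-90,20,-70,0,0,0],[-1,-130,40,-110,0,0,0],[-1,-170,40,-140,0,0,0],[-1,-210,40,-140,0,0,0],[-1,-230,40,-140,0,0,0],[-1,-230,40,-140,0,0,0]]
  ]
}}

```text
t: 21.75
eef_pos: [0.488, -0.2352, 0.2]
tool_rot: [0.003, 0.691, 0.723, 0.0]
contact_force: [-0.5, 0.4, -0.2]
gripper_width: -0.001
grasp_force: 0.0
```

```bash
python3 - <<'E'
from plan import *
plan()
see("side","top")
import glob,os,cv2
f=sorted(glob.glob("pics/*_*.png"),key=os.path.getmtime)[-2:]
t=cv2.imread(f[1])[115:215,180:330];s=cv2.imread(f[0])[130:250,190:340]
cv2.imwrite("pics/a5.png",np.hstack([cv2.resize(i,None,fx=400/150,fy=400/150,interpolation=cv2.INTER_CUBIC)[:266] for i in(t,s)]))
E
```

```text
t21.8 pen [-206.5    4.5] z200.0 dir-0.2 F [-0.5  0.4 -0.2] w-0.00 q [-0.36  0.4   0.89  1.95 -0.37  0.96  0.75]
side [('green', np.int32(259), array([190.,   3.]))] [('blue', np.int32(424), array([-184.,  169.])), ('blue', np.int32(521), array([-255.,  263.]))]
top [('green', np.int32(530), array([191.,   2.]))] [('blue', np.int32(531), array([270.,   3.])), ('blue', np.int32(412), array([-175.,  164.])), ('blue', np.int32(537), array([228., 159.])), ('red', np.int32(524), array([111.,   2.]))]
```

View pics/a5.png

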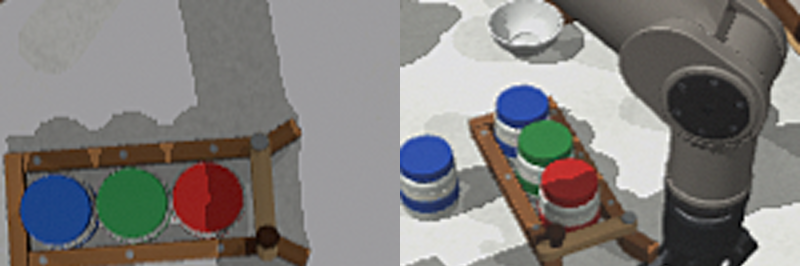

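The bar lies straight across the mouth (bolt 258,142 to knob 266,237, a5 left), resting on the stop. The three jars are upright in file behind it, the arm is clear, and the cup, bowl and pump were not touched.

```bash
python3 -c "
from station import bot
print(bot.hand_in())"
```

```text
the job is handed in; nothing more can be done
None
```

The three jars (blue, green, red from the back stop) are upright in single file in the pen with the turn bar shut against its stop; the cup, bowl and soap pump were left alone, and I handed the job in at about 22 s.

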